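# Rack the spice jar and latch the swing bar

## Task

Put the spice jar that stands loose on the worktop into the free pocket of the leaning wooden spice rack, pushed fully home with its cap outwards. Then swing the rack's steel bar over the two caps until it rests in its forked catch, and let go. Leave the other jar in its pocket and the things round about where they stand.

Things in the scene. Friction and masses are not known exactly. Their poses are not given: they have to be found in the camera images.
- loose_jar: the loose spice jar: round, clear body 44 mm across, cap 45 mm across, 106 mm tall in all (cap from 85 to 106 mm), about 110 g. Stands upright on the worktop left of the rack, the only such jar there; wall cupboards hang 0.64 m above the worktop. Origin: centre of its underside; z runs up to the cap.
- racked_jar: a spice jar of the same shape and size that already sits fully home in one of the rack's two pockets (left or right, it varies), cap outwards. Loose. Same origin and axes.
- rack: plain wooden spice rack, fixed: a base board 150 x 208 x 10 mm with a wooden block 72 x 208 x 66 mm on it that leans 25 degrees to the front (the cook), two round pockets in its face. Origin: on the worktop under the block; x points to the back, y to the left along the row of pockets, z up. In these axes the pockets' axis points out along (-0.423, 0, 0.906).
- cork_disc: thin cork disc, 40 mm across and 1 mm thick, on the floor of the free pocket: it shows which one is free. Origin: where the centre of the jar's underside comes to rest when the jar is fully home (the jar leans on the pocket's lower wall, 4 mm off the pocket's middle to the front). Its z axis is the pocket's axis, pointing out; its y axis is the rack's y.
- bar (a joint): angle of the swing bar, a steel rod 8 mm thick. 0: closed, lying in the catch across both caps, 4 mm clear of them; grows to 2.4 rad as the free end swings up and over to the right; starts at 1.75 to 2.2. It turns in the leaning plane of the rack's y axis and the pockets' axis. The hinge is stiff (0.10 N m): the bar stays where it is left, and moves with about 1 N at the tab.
- bar_tab (a point): middle of the wooden tab at the bar's free end, to hold or push it by: 30 mm along the bar, 16 mm high, 10 mm thick along the pivot's axis. 216 mm from the pivot. The rod reaches the tab, and the tab ends 15 mm beyond this point. Its axes are the bar's: y along the bar towards the tab, x along the pivot.
- bar_pivot (a point): the bar's pivot, in the rack's right-hand bracket. The pivot's axis (x of this frame) is, in the rack's axes, (0.906, 0, 0.423).
- catch (a point): where the closed bar's middle line lies in the forked steel catch on the left-hand bracket, 188 mm from the pivot; the fork's two prongs are 12 mm apart and reach 16 mm above this point. The closed tab lies 28 mm beyond it to the left, clear of the block.
- tuna_tin: bystander: flat round tin, 86 mm across, 40 mm high, beyond the loose jar. Origin: centre of its underside.
- cup: bystander: striped espresso cup, 60 x 83 x 49 mm, near the front edge at the left. Origin: in its underside.
- pocket_left (a point): middle of the floor of the left pocket, 40 mm to the left of the rack's middle. Pocket: 53 mm across, 58 mm deep, mouth bevelled 3 mm; a seated jar stands 48 mm out of it. Axes are the rack's, so the way in leans 25 degrees. The near bracket of the bar leaves 48 mm beside the axis and reaches 24 mm beyond the caps.
- pocket_right (a point): middle of the floor of the right pocket, 40 mm to the right of the rack's middle. Pocket: 53 mm across, 58 mm deep, mouth bevelled 3 mm; a seated jar stands 48 mm out of it. Axes are the rack's, so the way in leans 25 degrees. The near bracket of the bar leaves 48 mm beside the axis and reaches 24 mm beyond the caps.
Things that resemble listed ones, but are neither listed nor needed, are in the scene too. What is shaped like the loose_jar but pink is not meant.

How it is judged:
By the outcome, as a careful person would: the job done as asked, in the order asked, and still so for the second after the job is handed in, with the robot touching nothing.
It also fails if it takes over 64 s, if anything falls off the work surface, if the arm or the gripper's body presses on something with over 40 N, if the wrist force passes 120 N, or if a joint passes its speed limit or range.

## Robot

A 7-joint arm with a two-finger parallel gripper is mounted at the origin on a cart in front of the work surface, level with it; the furniture and walls round the work are solid. World frame = base frame: x ahead of the robot, y to its left, z up, the work surface at z = 0. Lengths are in mm, angles in rad, forces in N, time in s.
With the tool pointing down it reaches from about 400 to 925 mm from the base axis. Payload 5.6 kg.
Tool frame: the origin (TCP) lies at the centre of the arm's flange, where the gripper is bolted on; the fingertips stand 173 mm ahead of it and the grasp point (between the pads) lies 155 mm ahead of it (manip.grasp_offset is the distance from the TCP to the grasp point, in mm); z points along the fingers, y is the line along which they close (so a half turn about z gives the same grasp; the last joint's range is limited). The gripper opens to 85 mm and grips with 20 to 120 N. Pads are 22 mm wide; open, the fingers measure 114 mm over their backs; the gripper's body (76 mm by 85 mm) begins 54 mm behind the grasp point. The pads swing forward as they close: fully open they stand 13 mm farther back than shut.
Start: joints at [-1.16, 0.468, -0.012, 1.603, 0.006, 1.071, -0.056], TCP at [284.981, 584.198, 404.69] pointing down, gripper open.
Joint ranges: [-2.53, 2.53], [-0.31, 2.02], [-1.57, 1.55], [0.28, 2.44], [-1.29, 4.43], [0.15, 1.84], [-2.92, 2.92]. Speed limits (rad/s): [2.57, 2.57, 3.14, 3.14, 3.14, 3.14, 3.14].

## Interface

Orientations are given as a rotation vector (axis times angle).
In Python, from rig import manip, viewer gives the robot as it stands.
- The arm moves only by the shell command python3 -m handwheel 'ROWS'. ROWS is JSON, a list of rows, each a list of 3 entries, a list of its own where there are three numbers: the turn, a rotation vector about the tool's x, y, z in rad, then the shift along the tool's x, y, z in mm, then the opening, from -1 (shut) to 1 (fully open), so that 0 is half open. A call has 1 to 5 rows; each row shifts and turns the commanded pose from where the row before left it, along the tool's axes as they then stand; what a row does not reach is not made up. A row lasts 1/10 s, in which the tool goes at most 50 mm and 8.59 degrees, less where a joint would pass 70% of its speed; a pose out of reach is approached as far as the arm can. A call is refused whole if a number of a shift passes 50 or a number of a turn 0.15, either way. A call with a gripper value outside its range is refused whole. The fingers move at their own pace and stop on an object; the grip force is fixed at half the most. Time passes only in rows, so rows that do not move let the fingers close. It gives the time, the measured TCP pose, the force, the opening and the grip force at its end, in the units of the state.
- manip.sense(): the state, without advancing time (a new reading comes with each control period).
- viewer.grab_frame(name): name is "side" or "top" or "wrist"; returns the picture (384x512x3 uint8, red, green, blue); there is no depth.
- viewer.camera_params(name): a dict with "mtx" (3x3 intrinsics, pixels), "R" (3x3) and "t" (3): a world point X has camera coordinates R X + t. Camera axes: x right, y down, z forward; pixel columns grow to the right and rows downward; lengths in mm; the calibration is good to about 2 mm. A picture is of the moment at which its call begins: read the wrist's pose just before it. camera_params takes no time and is no camera call; for the wrist camera it gives the pose at the moment of the call.
- manip.job_done(): hands the job in; it is judged then, once.
The state is a dict: "time": time; "joint_positions": joint angles; "dq": joint speeds; "joint_torque": joint torques, N m; "ee_pos": TCP position; "ee_rot": TCP orientation; "wrist_force": force on the tool from outside, world axes, zero at the start; "torque": the same for the moment, N m; "opening": opening from 0.0 (shut) to 1.0 (fully open); "grasp_force": force on a finger pad.
Only numpy, scipy, OpenCV 4.12 (cv2) and the standard library are available. Lean on these libraries where they do the work, as an engineer would, in place of code of your own. Each camera call takes 0.05 s, during which the arm holds its last target. There are 200 camera calls.

## Working session

There is one attempt and no reset: what is moved stays moved. The work goes in short steps, Python scripts to look and compute and a shell command to move; the robot and the scene stay as the last step left them, time stands still between calls to the robot, and variables do not carry over. Pictures are saved under pics/ and viewed, at most 13 in all, crops included, and the job is handed in when it is done.

```bash
ls; mkdir -p pics; python3 - <<'E'
from rig import manip, viewer
import cv2,numpy as np
s=manip.sense();print(s)
for n in("top","side"):
    p=viewer.camera_params(n);print(n,p)
    im=viewer.grab_frame(n);cv2.imwrite(f"pics/{n}0.png",im[:,:,::-1])
im=np.hstack([cv2.imread("pics/top0.png"),cv2.imread("pics/side0.png")])
cv2.imwrite("pics/w0.png",viewer.grab_frame("wrist")[:,:,::-1])
E
```

```text
pics
{'time': 0.0, 'joint_positions': array([-1.15999484,  0.46835013, -0.01162959,  1.60363479,  0.00601384,
        1.07139742, -0.05631839]), 'dq': array([ 1.54069185e-03,  4.86603335e-04, -4.60057533e-04,  2.52072860e-05,
        6.24227899e-04,  4.91080096e-04, -3.44276318e-04]), 'joint_torque': array([-1.42595622e-03, -5.32375860e+01,  2.05632113e-02, -2.51318908e+01,
        1.13257035e-02,  7.65792764e-03, -9.05836686e-06]), 'ee_pos': array([284.86883818, 583.96481261, 403.75099965]), 'ee_rot': array([-7.06746280e-01, -3.06078212e+00,  2.72291490e-03]), 'wrist_force': array([-0.81635309,  0.35801424, -0.28815717]), 'torque': array([-0.01877438, -0.05863169,  0.01738299]), 'grasp_force': 0.0, 'opening': 0.9989741709656692}
top {'mtx': array([[411.25690823,   0.        , 253.49817521],
       [  0.        , 411.25690823, 198.69758326],
       [  0.        ,   0.        ,   1.        ]]), 'R': array([[-0.02933548, -0.99953626, -0.00816679],
       [-0.99084787,  0.0301555 , -0.13157185],
       [ 0.13175711,  0.00423232, -0.991273  ]]), 't': array([ 313.82879637,  509.00928354, 1010.68014472])}
side {'mtx': array([[495.45462678,   0.        , 260.73410134],
       [  0.        , 495.45462678, 192.90348087],
       [  0.        ,   0.        ,   1.        ]]), 'R': array([[-0.99572334, -0.08852068, -0.02644084],
       [-0.00479961,  0.33538166, -0.94207012],
       [ 0.09226046, -0.9379143 , -0.33437221]]), 't': array([ 555.24738553,   27.50845172, 1650.58729261])}
```

View pics/top0.png

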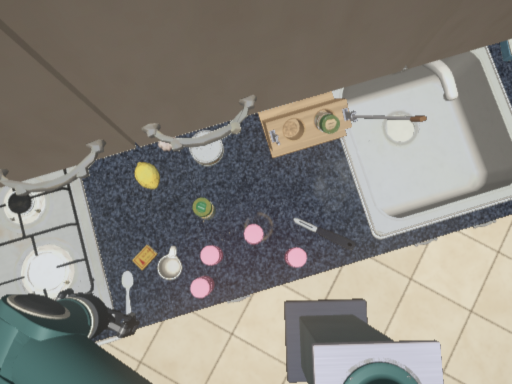

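View pics/side0.png

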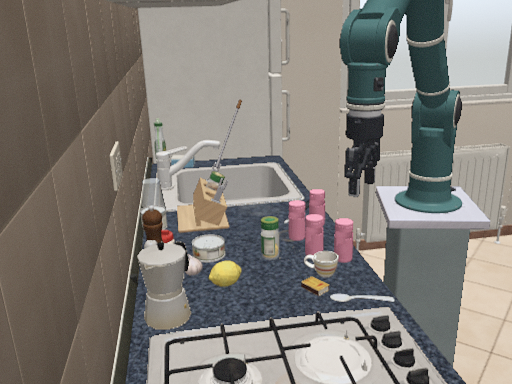

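Top view: loose jar (green cap) at (203,208), rack about (305,125) with the free left pocket (cork) at (291,128), racked jar at (328,121), and the bar pointing right to its tab at (420,119). Pink jars stand near the front.

```bash
cat > h.py <<'E'
import numpy as np,cv2
from rig import manip,viewer
def ray(P,uv):
    d=np.linalg.inv(P["mtx"])@np.array([uv[0],uv[1],1.]);R,t=np.array(P["R"]),np.array(P["t"])
    return -R.T@t,R.T@d
def onz(P,uv,z):
    o,d=ray(P,uv);return o+d*(z-o[2])/d[2]
def onplane(P,uv,p0,n):
    o,d=ray(P,uv);return o+d*((p0-o)@n)/(d@n)
def tri(rays):
    A=np.zeros((3,3));b=np.zeros(3)
    for o,d in rays:
        d=d/np.linalg.norm(d);M=np.eye(3)-np.outer(d,d);A+=M;b+=M@o
    return np.linalg.solve(A,b)
def proj(P,X):
    c=np.array(P["R"])@X+P["t"];u=P["mtx"]@c;return u[:2]/u[2]
E
python3 - <<'E'
from h import *
T=viewer.camera_params("top");S=viewer.camera_params("side")
t=cv2.imread("pics/top0.png");s=cv2.imread("pics/side0.png")
def blobs(im,lo,hi,amin):
    m=cv2.inRange(cv2.cvtColor(im,cv2.COLOR_BGR2HSV),lo,hi)
    n,_,st,c=cv2.connectedComponentsWithStats(m)
    return [(c[i].round(1).tolist(),st[i].tolist()) for i in range(1,n) if st[i,4]>amin]
for n,im in(("t",t),("s",s)):
    print(n,"green",blobs(im,(40,90,40),(75,255,255),20))
    print(n,"pink",blobs(im,(160,60,100),(179,255,255),40))
print("wood",[b for b in blobs(t,(8,70,90),(22,255,255),60)])
print("jar",onz(T,(203,208),106),"tub",onz(T,(208,148),40),"cup",onz(T,(170,266),49))
for uv in((203.5,208),):pass
a=cv2.resize(t[85:170,245:435],None,fx=4,fy=4,interpolation=cv2.INTER_CUBIC)
b=cv2.resize(s[90:235,165:255],None,fx=4,fy=4,interpolation=cv2.INTER_CUBIC)[:,:]
cv2.imwrite("pics/c1.png",a);cv2.imwrite("pics/c2.png",b)
E
```

```text
t green [([199.7, 206.1], [196, 201, 10, 10, 38])]
t pink [([216.5, 253.8], [201, 245, 22, 20, 98]), ([291.7, 254.5], [284, 247, 23, 19, 94]), ([208.0, 282.9], [196, 276, 18, 20, 120])]
s green [([215.2, 177.5], [211, 173, 10, 9, 54]), ([269.0, 219.3], [264, 217, 11, 5, 27]), ([269.2, 225.5], [261, 221, 17, 9, 106])]
s pink [([308.2, 221.3], [288, 189, 37, 66, 1751]), ([343.5, 239.1], [334, 218, 19, 45, 762])]
wood [([301.4, 123.2], [258, 91, 93, 67, 3269]), ([417.8, 118.1], [410, 116, 16, 5, 69]), ([144.3, 256.9], [132, 245, 25, 25, 330])]
jar [490.17234204 418.12422112 106.        ] tub [652.65274869 411.68025045  40.        ] cup [355.68128097 508.52045795  49.        ]
```

View pics/c1.png

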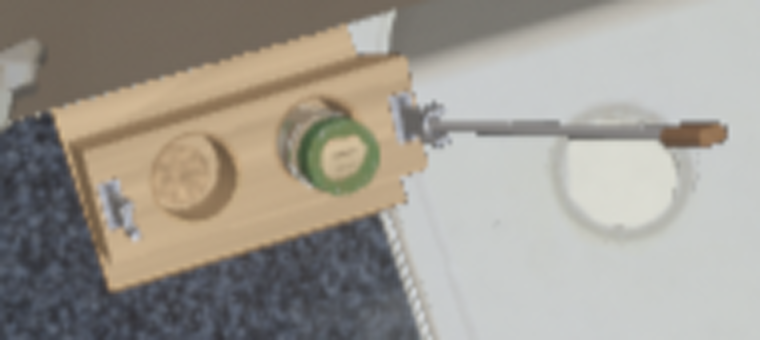

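The crop shows the rack in detail. The cork is at crop (185,172), the racked cap at (342,157), the tab at (697,132) and the pivot at (430,125).

```bash
python3 - <<'E'
from h import *
T=viewer.camera_params("top");S=viewer.camera_params("side");W=viewer.camera_params("wrist")
c=lambda x,y:(245+x/4-.4,85+y/4-.4)
r=lambda a,b:tri([ray(T,a),ray(S,b)]).round(0)
print("cap",r(c(342,157),(216,175)),"tab",r(c(697,132),(239,103)),"jarcap",r((203,208),(269,219)),"tap tip",r((455,98),(217,148)))
for p in((112,290),(412,203)):print("corner",onz(T,c(*p),10).round(0))
print("cork z~35",onz(T,c(190,168),35).round(0))
for uv in((211,255),(254,234),(201,287),(296,257)):print("pink",onz(T,uv,106).round(0))
print("wrist",W)
from scipy.spatial.transform import Rotation as Ro
s=manip.sense();print(s['ee_pos'],Ro.from_rotvec(s['ee_rot']).as_matrix().round(3))
Rt=Ro.from_rotvec(s['ee_rot']).as_matrix()
print("cam in tool",Rt.T@(-W['R'].T@W['t']-s['ee_pos']), (W['R']@Rt).round(3))
E
```

```text
cap [683. 111. 125.] tab [621. -14. 331.] jarcap [493. 418. 104.] tap tip [ 732. -184.  137.]
corner [631. 245.  10.]
corner [683.  44.  10.]
cork z~35 [704. 193.  35.]
pink [380. 401. 106.]
pink [425. 299. 106.]
pink [307. 425. 106.]
pink [369. 204. 106.]
wrist {'mtx': array([[282.36370545,   0.        , 259.95891291],
       [  0.        , 282.36370545, 186.71259226],
       [  0.        ,   0.        ,   1.        ]]), 'R': array([[ 0.43887655,  0.89854548, -0.00184433],
       [ 0.86489936, -0.42188456,  0.27196051],
       [ 0.24359079, -0.12095225, -0.96230665]]), 't': array([-648.71655517,  -35.42352563,  378.33954721])}
[284.91424668 584.03490151 403.95266427] [[-0.899  0.438 -0.   ]
 [ 0.438  0.899 -0.001]
 [-0.    -0.001 -1.   ]]
cam in tool [68.49778272 -0.34493275 31.43025312] [[-0.     1.     0.   ]
 [-0.962 -0.    -0.272]
 [-0.272 -0.001  0.962]]
```

View pics/c2.png

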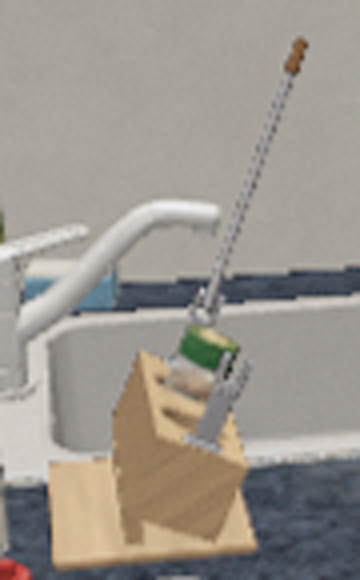

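Side crop: the bar stands up and leans right, with its tab at crop (297,55). The tap spout ends at crop (215,215), and the left bracket with its fork is at (225,400). Now I'll move to hover over the free pocket and look from there.

```bash
python3 -m handwheel '[[[0,0,0.145],[0,0,0],1],[[0,0,0.145],[0,0,0],1],[[0,0,0.145],[0,0,0],1],[[0,0,0.145],[0,0,0],1],[[0,0,0.145],[0,0,0],1]]' | tail -c 400
python3 -m handwheel '[[[0,0,0.145],[0,0,0],1],[[0,0,0],[-44,14,3],1],[[0,0,0],[-44,14,3],1],[[0,0,0],[-44,14,3],1],[[0,0,0],[-44,14,3],1]]' >/dev/null
python3 -m handwheel '[[[0,0,0],[-44,14,3],1],[[0,0,0],[-44,14,3],1],[[0,0,0],[-44,14,3],1],[[0,0,0],[-44,14,3],1],[[0,0,0],[-44,14,3],1]]' >/dev/null
python3 -m handwheel '[[[0,0,0],[-44,14,3],1],[[0,0,0],[-44,14,3],1],[[-0.145,0,0],[0,0,0],1],[[-0.145,0,0],[0,0,0],1],[[-0.145,0,0],[0,0,0],1]]' >/dev/null
python3 -m handwheel '[[[0,0,0],[0,0,0],1],[[0,0,0],[0,0,0],1]]'
cat >> h.py <<'E'
from scipy.spatial.transform import Rotation as Ro
def pose():
    s=manip.sense();return s['ee_pos'],Ro.from_rotvec(s['ee_rot']).as_matrix(),s
def look(name,fn):
    P=viewer.camera_params(name);im=viewer.grab_frame(name)[:,:,::-1].copy();cv2.imwrite("pics/"+fn,im)
    np.savez("pics/"+fn+".npz",**P);return P,im
E
python3 - <<'E'
from h import *
p,R,s=pose();print(p.round(1),R.round(3),s['joint_positions'].round(2),s['time'])
look("wrist","w1.png")
E
```

```text
time: 0.65
ee_pos: [284.9, 584.1, 404.3]
ee_rot: [1.754, 2.606, -0.001]
wrist_force: [-0.2, -0.6, -0.0]
opening: 1.0
grasp_force: 0.0
time: 2.35
ee_pos: [552.3, 152.6, 371.6]
ee_rot: [1.743, 2.237, 0.49]
wrist_force: [-0.2, -0.4, -0.4]
opening: 0.999
grasp_force: 0.0
[552.3 152.6 371.6] [[-0.245  0.881  0.405]
 [ 0.97   0.222  0.102]
 [ 0.     0.418 -0.908]] [-0.61  0.3   0.33  1.99 -0.16  0.44  0.05] 2.35
```

View pics/w1.png

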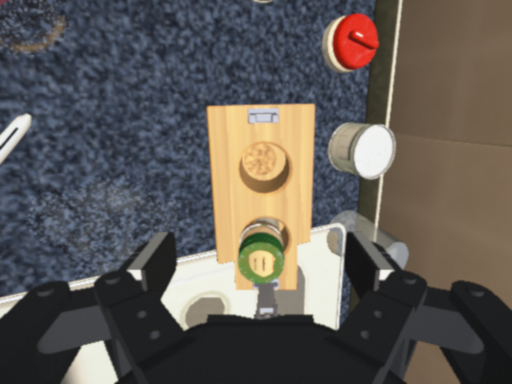

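The wrist image looks down the pocket axis: cork about (263,160), racked cap (262,258), left bracket with fork (263,116), right bracket (266,300). I'll zoom in to get exact pixels.

```bash
python3 - <<'E'
from h import *
im=cv2.imread("pics/w1.png")
a=cv2.resize(im[95:295,200:330],None,fx=3,fy=3,interpolation=cv2.INTER_CUBIC)
cv2.imwrite("pics/c3.png",np.rot90(a))
g=cv2.inRange(cv2.cvtColor(im,cv2.COLOR_BGR2HSV),(38,80,30),(80,255,255))
pts=cv2.findNonZero(g[200:300,200:330]);c,r=cv2.minEnclosingCircle(pts);print("cap",c[0]+200,c[1]+200,r)
E
```

```text
cap 261.0 257.7599983215332 25.259902954101562
```

View pics/c3.png

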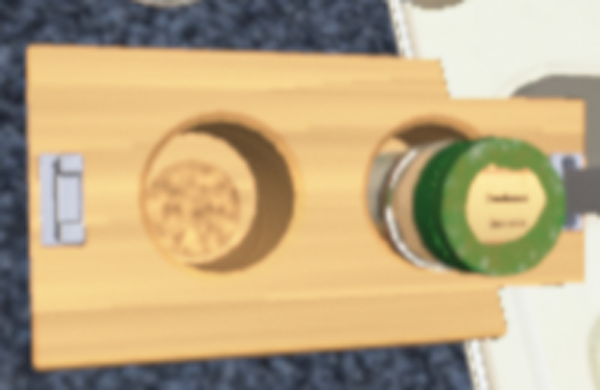

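```bash
python3 - <<'E'
from h import *
T=viewer.camera_params("top");W=dict(np.load("pics/w1.png.npz"))
o=lambda X,Y:(200+(389-Y)/3-.3,95+X/3-.3)
c=lambda x,y:(245+x/4-.4,85+y/4-.4)
p,R,s=pose();n=-R[:,2];yr=R[:,0];xr=R[:,1]
cam=-W['R'].T@W['t']
cap=tri([ray(W,o(503.5,206)),ray(T,c(342,157))]);print("cap tri",cap.round(1))
cork=tri([ray(W,o(194,213)),ray(T,c(187,170))]);print("cork tri",cork.round(1))
base=cap-106*n;print("racked base",base.round(1),"predicted free",(base+80*yr).round(1))
for d in(-10,0,10):print("cork on plane",d,onplane(W,o(194,213),base+d*n,n).round(1))
ck=onplane(W,o(194,213),base,n)
for nm,q in(("cap-base+80y",base+80*yr),("cork",ck),("corktri",cork)):print(nm,"rel TCP in tool",(R.T@(q-p)).round(1))
m=onplane(W,o(220,192),base+58*n,n);print("mouth rel",(R.T@(m-p)).round(1))
for nm,xy in(("Lbr",(62,199)),("Rbr",(572,190))):print(nm,(R.T@(onplane(W,o(*xy),base+58*n,n)-p)).round(1))
# tab from top+wrist params pivot estimate
mid=base+40*yr; piv=mid+114*n-94*yr;print("piv",piv.round(1))
t=np.array([621,-14,331.])-piv;print("tab y,n,x",t@yr,t@n,t@xr)
E
```

```text
cap tri [677.1 112.1 132.6]
cork tri [709.8 193.7  12.2]
racked base [720.1 122.9  36.3] predicted free [700.5 200.5  36.3]
cork on plane -10 [702.9 196.1  25.9]
cork on plane 0 [698.5 196.9  35. ]
cork on plane 10 [694.  197.6  44.1]
cap-base+80y rel TCP in tool [1.010e+01 2.000e-01 3.695e+02]
cork rel TCP in tool [  7.1  -2.9 369.5]
corktri rel TCP in tool [  1.3  -3.2 394.5]
mouth rel [  8.7   4.5 311.5]
Lbr [ 60.4   2.  311.5]
Rbr [-128.2    6.   311.5]
piv [687.   58.9 139.9]
tab y,n,x -54.50147115868844 207.85511702531323 5.730021115097397
```

```bash
python3 -m handwheel '[[[0.145,0,0],[0,0,0],1],[[0.145,0,0],[0,0,0],1],[[0.145,0,0],[0,0,0],1],[[0,0,0],[45,1,6],1],[[0,0,0],[45,1,6],1]]' >/dev/null
python3 -m handwheel '[[[0,0,0],[45,1,8],1],[[0,0,0],[45,1,8],1],[[0,0,0],[45,1,8],1],[[0,0,0],[45,1,8],1],[[0,0,0],[0,0,0],1]]' >/dev/null
python3 -m handwheel '[[[0,0,0],[0,0,0],1],[[0,0,0],[0,0,0],1]]'
python3 - <<'E'
from h import *
p,R,s=pose();print(p.round(1),R.round(3))
P,im=look("wrist","w2.png")
g=cv2.inRange(cv2.cvtColor(im,cv2.COLOR_BGR2HSV),(38,80,30),(80,255,255))
n,l,st,c=cv2.connectedComponentsWithStats(g)
for i in range(1,n):
  if st[i,4]>100:
    cc,r=cv2.minEnclosingCircle(cv2.findNonZero((l==i).astype(np.uint8)));print(cc,r,st[i],onz(P,cc,106).round(1),onz(P,cc,100).round(1))
E
```

```text
time: 3.6
ee_pos: [493.3, 414.7, 327.7]
ee_rot: [1.932, 2.476, -0.002]
wrist_force: [-0.2, -1.0, 0.5]
opening: 0.999
grasp_force: 0.0
[493.3 414.7 327.7] [[-0.243  0.97  -0.   ]
 [ 0.97   0.243 -0.002]
 [-0.002 -0.001 -1.   ]]
(261.5, 185.0) 28.377025604248047 [234 164  56  29 295] [490.4 429.9 106. ] [490.9 428.3 100. ]
(264.760009765625, 198.2760009765625) 20.02981185913086 [245 180  40  36 959] [495.1 421.  106. ] [495.6 419.1 100. ]
```

View pics/w2.png

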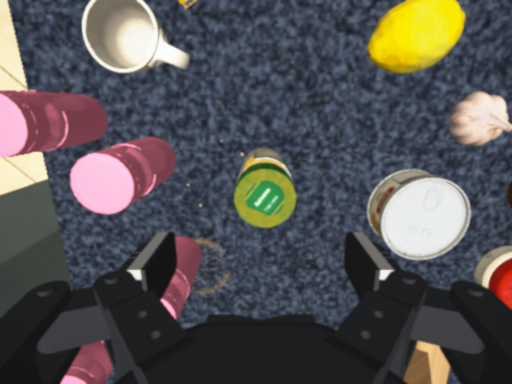

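The jar's cap centre is about (266,200), and nothing is near the fingers (closest pink jar at (105,182), cap). I'll descend and grip.

```bash
python3 -m handwheel '[[[0,0,0],[5,3,25],1],[[0,0,0],[0,0,30],1],[[0,0,0],[0,0,20],1],[[0,0,0],[0,0,10],1],[[0,0,0],[0,0,0],-1]]' 
python3 -m handwheel '[[[0,0,0],[0,0,0],-1],[[0,0,0],[0,0,0],-1],[[0,0,0],[0,0,0],-1],[[0,0,0],[0,0,0],-1],[[0,0,0],[0,0,0],-1]]'
python3 -m handwheel '[[[0,0,0],[0,0,0],-1],[[0,0,0],[0,0,0],-1]]'
```

```text
time: 4.15
ee_pos: [494.5, 420.0, 241.7]
ee_rot: [1.933, 2.476, -0.004]
wrist_force: [-0.2, 0.1, -0.4]
opening: 0.857
grasp_force: 0.0
time: 4.65
ee_pos: [494.8, 421.7, 244.5]
ee_rot: [1.931, 2.478, 0.005]
wrist_force: [0.2, -0.4, 6.3]
opening: 0.51
grasp_force: 61.4
time: 4.85
ee_pos: [494.8, 421.7, 244.6]
ee_rot: [1.931, 2.478, 0.005]
wrist_force: [-0.2, 0.2, 6.2]
opening: 0.512
grasp_force: 61.4
```

```bash
python3 -m handwheel '[[[0,0,0],[0,0,-26],-1],[[0,0,0],[0,0,-40],-1],[[0,0,0],[0,0,-45],-1],[[0,0,0],[0,0,-45],-1],[[0,0,0],[0,0,-25],-1]]' 
python3 -m handwheel '[[[0,0,0],[-38,-5,0],-1],[[0,0,0],[-38,-5,0],-1],[[0,0,0],[-38,-5,0],-1],[[0,0,0],[-38,-5,0],-1],[[0,0,0],[-38,-5,0],-1]]' >/dev/null
python3 -m handwheel '[[[0,0,0],[-38,-5,0],-1],[[0,0,0],[-38,-5,0],-1],[[-0.146,0,0],[0,0,0],-1],[[-0.146,0,0],[0,0,0],-1],[[-0.146,0,0],[0,0,0],-1]]' >/dev/null
python3 -m handwheel '[[[0,0,0],[0,0,0],-1],[[0,0,0],[0,0,0],-1]]'
python3 - <<'E'
from h import *
p,R,s=pose();print(p.round(1),R.round(3))
seat=np.array([698.3,196.5,35.])
print((R.T@(seat-p)).round(1)); look("wrist","w3.png")
E
```

```text
time: 5.35
ee_pos: [494.5, 421.4, 428.3]
ee_rot: [1.931, 2.477, 0.009]
wrist_force: [0.1, 0.3, -1.0]
opening: 0.513
grasp_force: 61.3
time: 6.55
ee_pos: [524.7, 154.9, 423.8]
ee_rot: [1.741, 2.235, 0.493]
wrist_force: [0.0, -0.1, -0.7]
opening: 0.513
grasp_force: 61.5
[524.7 154.9 423.8] [[-0.245  0.88   0.408]
 [ 0.97   0.222  0.103]
 [ 0.     0.421 -0.907]]
[ -2.2  -1.7 427.8]
```

View pics/w3.png

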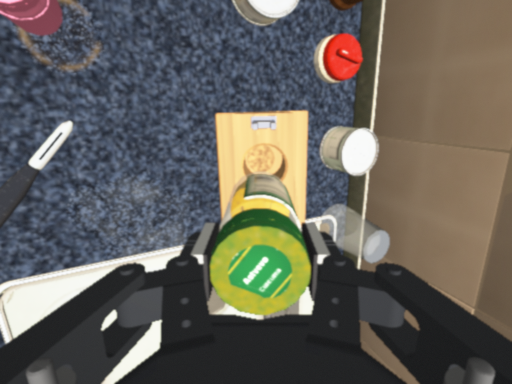

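The held jar is at (262,265), with the cork visible beyond at (263,158), still in line. I'll go in along the axis.

```bash
python3 -m handwheel '[[[0,0,0],[-2,2,30],-1],[[0,0,0],[0,0,30],-1],[[0,0,0],[0,0,25],-1],[[0,0,0],[0,0,20],-1],[[0,0,0],[0,0,0],-1]]'
python3 -m handwheel '[[[0,0,0],[0,0,10],-1],[[0,0,0],[0,0,10],-1],[[0,0,0],[0,0,0],-1]]'
python3 - <<'E'
from h import *
p,R,s=pose();seat=np.array([698.3,196.5,35.]);print((R.T@(seat-p)).round(1),(R.T@s['wrist_force']).round(1)); look("wrist","w4.png")
E
```

```text
time: 7.1
ee_pos: [570.8, 164.5, 326.4]
ee_rot: [1.743, 2.237, 0.489]
wrist_force: [-1.1, 0.1, -1.7]
opening: 0.511
grasp_force: 61.6
time: 7.4
ee_pos: [578.9, 166.5, 310.7]
ee_rot: [1.74, 2.234, 0.496]
wrist_force: [-0.8, 0.3, -1.1]
opening: 0.51
grasp_force: 61.6
[-1.000e-01 -5.000e+00  3.019e+02] [ 0.5 -1.1  0.7]
```

View pics/w4.png

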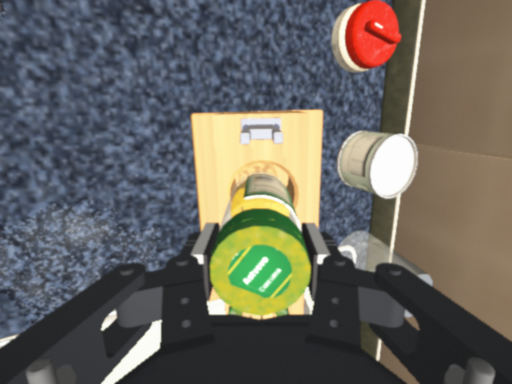

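The jar's bottom is centred over the pocket mouth, about (264,180). I'll keep inserting.

```bash
python3 -m handwheel '[[[0,0,0],[0,-1,8],-1],[[0,0,0],[0,0,8],-1],[[0,0,0],[0,0,0],-1]]'
python3 -m handwheel '[[[0,0,0],[0,0,8],-1],[[0,0,0],[0,0,8],-1],[[0,0,0],[0,0,0],-1]]'
python3 - <<'E'
from h import *
p,R,s=pose();seat=np.array([698.3,196.5,35.]);print((R.T@(seat-p)).round(1),(R.T@s['wrist_force']).round(1))
E
```

```text
time: 7.75
ee_pos: [584.5, 167.9, 295.4]
ee_rot: [1.74, 2.234, 0.496]
wrist_force: [0.6, 0.5, -0.8]
opening: 0.509
grasp_force: 61.6
time: 8.05
ee_pos: [591.3, 169.5, 280.8]
ee_rot: [1.74, 2.233, 0.496]
wrist_force: [0.0, 0.5, -0.2]
opening: 0.512
grasp_force: 61.4
[  0.   -4.  269.4] [0.5 0.  0.3]
```

```bash
python3 -m handwheel '[[[0,0,0],[0,0,7],-1],[[0,0,0],[0,0,7],-1],[[0,0,0],[0,0,0],-1]]'
python3 -m handwheel '[[[0,0,0],[0,0,4],-1],[[0,0,0],[0,0,0],-1]]'
python3 -m handwheel '[[[0,0,0],[0,0,3],-1],[[0,0,0],[0,0,0],-1]]'
python3 - <<'E'
from h import *
p,R,s=pose();seat=np.array([698.3,196.5,35.]);print((R.T@(seat-p)).round(1),(R.T@s['wrist_force']).round(1))
E
```

```text
time: 8.35
ee_pos: [597.0, 171.0, 268.3]
ee_rot: [1.74, 2.233, 0.496]
wrist_force: [0.2, -0.2, -0.8]
opening: 0.514
grasp_force: 61.5
time: 8.55
ee_pos: [598.5, 171.3, 265.2]
ee_rot: [1.74, 2.233, 0.496]
wrist_force: [-0.5, -0.6, -0.9]
opening: 0.509
grasp_force: 61.5
time: 8.75
ee_pos: [599.8, 171.6, 262.7]
ee_rot: [1.74, 2.233, 0.497]
wrist_force: [-0.1, 0.3, -0.5]
opening: 0.512
grasp_force: 61.5
[  0.   -4.5 249.3] [ 0.3 -0.2  0.5]
```

```bash
for i in 1; do :; done
python3 -m handwheel '[[[0,0,0],[0,0,3],-1],[[0,0,0],[0,0,0],-1]]' | grep -E "pos|wrist"
python3 -m handwheel '[[[0,0,0],[0,0,2],-1],[[0,0,0],[0,0,0],-1]]'| grep -E "pos|wrist"
python3 -m handwheel '[[[0,0,0],[0,0,2],-1],[[0,0,0],[0,0,0],-1]]'| grep -E "pos|wrist"
```

```text
ee_pos: [601.0, 172.0, 259.9]
wrist_force: [0.4, 0.1, -1.2]
ee_pos: [601.9, 172.1, 258.2]
wrist_force: [-1.0, -0.1, -0.5]
ee_pos: [602.7, 172.4, 256.4]
wrist_force: [-0.3, 0.3, -1.2]
```

```bash
python3 -m handwheel '[[[0,0,0],[0,0,2],-1],[[0,0,0],[0,0,0],-1]]' | grep -E "pos|wrist"
python3 -m handwheel '[[[0,0,0],[0,0,2],-1],[[0,0,0],[0,0,0],-1]]'| grep -E "pos|wrist"
python3 -m handwheel '[[[0,0,0],[0,0,2],-1],[[0,0,0],[0,0,0],-1]]'| grep -E "pos|wrist"
```

```text
ee_pos: [603.4, 172.3, 255.5]
wrist_force: [-5.0, -1.0, 6.5]
ee_pos: [603.7, 172.0, 255.4]
wrist_force: [-16.6, -5.7, 22.8]
ee_pos: [604.0, 171.8, 255.4]
wrist_force: [-29.0, -9.6, 39.4]
```

The jar bottomed out where expected, with about 50 N along the axis. I'll back off slightly, release and retreat along the axis.

```bash
python3 -m handwheel '[[[0,0,0],[0,0,-4],-1],[[0,0,0],[0,0,0],-1],[[0,0,0],[0,0,0],1],[[0,0,0],[0,0,0],1],[[0,0,0],[0,0,0],1]]'
python3 -m handwheel '[[[0,0,0],[0,0,0],1],[[0,0,0],[0,0,0],1],[[0,0,0],[0,0,-15],1],[[0,0,0],[0,0,-35],1],[[0,0,0],[0,0,-45],1]]'
python3 -m handwheel '[[[0,0,0],[0,0,-45],1],[[0,0,0],[0,0,-20],1],[[0,0,0],[0,0,0],1],[[0,0,0],[0,0,0],1]]'
python3 - <<'E'
from h import *
p,R,s=pose();print(p.round(1),s['joint_positions'].round(2)); 
P,im=look("wrist","w5.png");Q,t=look("side","s5.png")
a=np.zeros((480,800,3),np.uint8);a[:384,:512]=im;a[:480,512:]=cv2.resize(t[95:245,165:255],(288,480),interpolation=cv2.INTER_CUBIC)
cv2.imwrite("pics/m5.png",a)
E
```

```text
time: 10.45
ee_pos: [603.6, 172.6, 254.2]
ee_rot: [1.74, 2.233, 0.496]
wrist_force: [0.3, -1.5, -0.4]
opening: 0.987
grasp_force: 0.0
time: 10.95
ee_pos: [563.5, 162.3, 340.8]
ee_rot: [1.741, 2.234, 0.493]
wrist_force: [0.5, 0.8, 0.9]
opening: 1.001
grasp_force: 0.0
time: 11.35
ee_pos: [537.2, 156.1, 400.5]
ee_rot: [1.739, 2.233, 0.499]
wrist_force: [-0.3, -0.0, -1.0]
opening: 1.002
grasp_force: 0.0
[537.2 156.1 400.5] [-0.69  0.24  0.39  2.   -0.12  0.48  0.01]
```

View pics/m5.png

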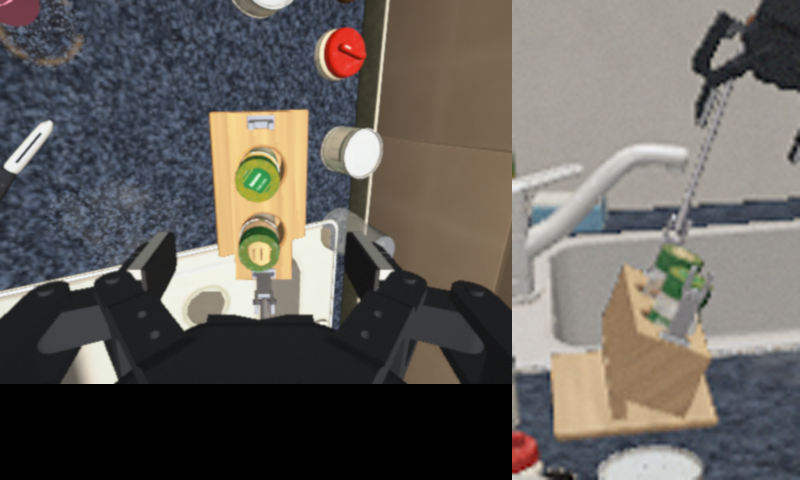

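Both jars sit in the rack with level caps, at (258,180) and (261,252), cap outwards. Next is cupboard clearance and numeric bar geometry.

```bash
python3 - <<'E'
from h import *
T=viewer.camera_params("top");W=dict(np.load("pics/w5.png.npz"));p,R,s=pose();n=-R[:,2];yr=R[:,0];xt=R[:,1]
t=cv2.imread("pics/top0.png")
for u in(60,120,240,300,330,400):
    col=t[:,u].astype(int); # brown->other transition row
    d=[r for r in range(10,200) if np.abs(col[r+2]-col[r-2]).sum()>60]
    print(u,d[:3],[onz(T,(u,r),640).round(0).tolist() for r in d[:1]])
for nm,uv,pl in(("left cap",(259,182),1),("right cap",(260,253),1)):
    print(nm,(R.T@(onplane(W,uv,np.array([699,196.5,32])+106*n,n)-p)).round(1))
piv=np.array([699,196.5,32])-134*yr+114*n+5*xt
print("piv in tool",(R.T@(piv-p)).round(1),piv.round(1))
E
```

```text
60 [168, 169, 170] [[477.0, 502.0, 640.0]]
120 [150, 152, 153] [[495.0, 438.0, 640.0]]
240 [97, 98, 99] [[550.0, 307.0, 640.0]]
300 [98, 99, 100] [[547.0, 242.0, 640.0]]
330 [89, 90, 91] [[556.0, 209.0, 640.0]]
400 [83, 84, 85] [[561.0, 132.0, 640.0]]
left cap [ -2.    0.3 296.9]
right cap [-79.2   1.2 296.9]
piv in tool [-134.2    0.9  288.9] [689.4  55.9 137.5]
```

```bash
python3 -m handwheel '[[[0,0,0],[0,-40,0],-1],[[0,0,0],[0,-40,-10],-1],[[0,0,0],[-38,-10,-12],-1],[[0,0,0],[-39,0,-12],-1],[[0,0,0],[-39,0,-12],-1]]'
python3 -m handwheel '[[[0,0,0],[-39,0,-12],-1],[[0,0,0],[-39,0,-12],-1],[[0,0,0],[-40,0,-4],-1],[[0,0,0],[0,0,0],-1],[[0,0,0],[0,0,0],-1]]'
python3 - <<'E'
from h import *
p,R,s=pose();piv=np.array([689.4,55.9,137.5])
print((R.T@(p-piv)).round(1),R.round(3),s['joint_positions'].round(2));P,im=look("wrist","w6.png");cv2.imwrite("pics/w6.png",im)
T=viewer.camera_params("top")
for n,t in(("side",0),("top",0)):look(n,n+"6.png")
a=np.zeros((600,800,3),np.uint8);a[:384,:512]=im
a[:,512:]=cv2.resize(cv2.imread("pics/side6.png")[60:210,160:232],(288,600))
b=cv2.imread("pics/top6.png")[80:188,300:480];a[384:,:360]=cv2.resize(b,(360,216))
cv2.imwrite("pics/m6.png",a)
E
```

```text
time: 11.95
ee_pos: [467.6, 18.0, 402.3]
ee_rot: [1.739, 2.236, 0.495]
wrist_force: [0.9, -0.8, 0.5]
opening: 0.144
grasp_force: 0.0
time: 12.45
ee_pos: [485.4, -99.3, 427.3]
ee_rot: [1.744, 2.232, 0.494]
wrist_force: [0.0, 0.6, -0.8]
opening: -0.001
grasp_force: 0.0
[-101.2  -91.4 -362.1] [[-0.242  0.88   0.409]
 [ 0.97   0.219  0.102]
 [ 0.     0.422 -0.907]] [-0.34  0.09  0.56  2.1  -0.42  0.6   0.76]
```

View pics/m6.png

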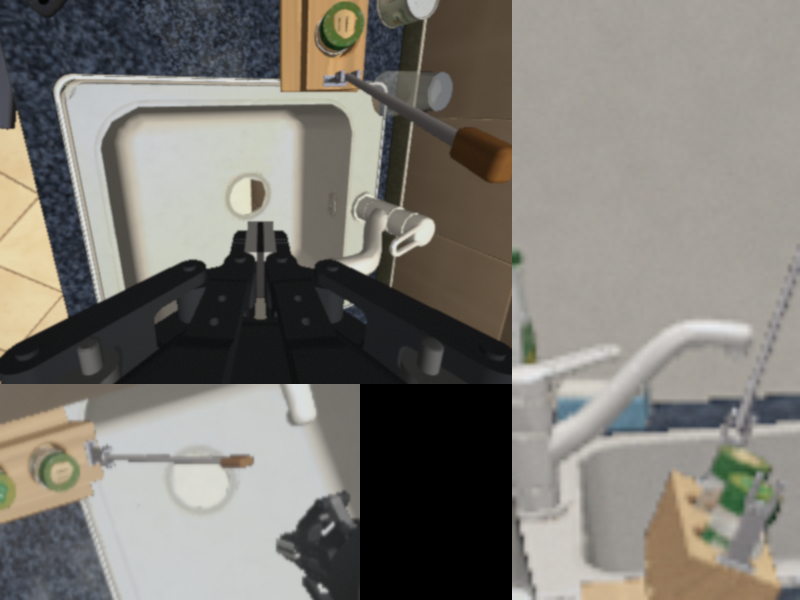

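The hand is in front and to the right of the bar: shut fingertips at (260,225), tab (452–512,150) up and to the right in the picture. I'll triangulate the tab.

```bash
python3 - <<'E'
from h import *
p,R,s=pose();piv=np.array([689.4,55.9,137.5]);T=viewer.camera_params("top");W=dict(np.load("pics/w6.png.npz"))
X=tri([ray(W,(480,150)),ray(T,(418.3,118.3))]);print("tab mid rel piv",(R.T@(X-piv)).round(1),"rel tcp",(R.T@(X-p)).round(1))
X=tri([ray(W,(350,80)),ray(T,(350.5,115.5))]);print("pivot rel",(R.T@(X-piv)).round(1))
print("tip proj",proj(W,p+173*R[:,2]))
E
```

```text
tab mid rel piv [ -51.     4.6 -207.9] rel tcp [ 47.   95.6 154.5]
pivot rel [ 0.2  7.9 12.3]
tip proj [261.6451655  232.06973814]
```

```bash
python3 -m handwheel '[[[0,0,0],[0,35,0],-1],[[0,0,0],[0,35,0],-1],[[0,0,0],[0,25,0],-1],[[0,0,0],[10,0,0],-1],[[0,0,0],[0,0,0],-1]]'
python3 -m handwheel '[[[0,0,0],[15,0,-2],-1],[[0,0,0],[15,0,-2],-1],[[0,0,0],[15,0,-2],-1],[[0,0,0],[15,0,-2],-1],[[0,0,0],[0,0,0],-1]]'
python3 - <<'E'
from h import *
p,R,s=pose();piv=np.array([689.4,55.9,137.5])
print((R.T@(p-piv)).round(1),s['joint_positions'].round(2))
W,w=look("wrist","w7.png")
m=cv2.inRange(cv2.cvtColor(w,cv2.COLOR_BGR2HSV),(5,130,60),(16,255,255))
n,l,st,c=cv2.connectedComponentsWithStats(m)
for i in range(1,n):
    if st[i,4]>150:print(c[i].round(0),st[i], (R.T@(onplane(W,c[i],piv+4.6*R[:,1],R[:,1])-piv)).round(0))
E
```

```text
time: 13.1
ee_pos: [566.1, -65.1, 467.7]
ee_rot: [1.737, 2.239, 0.497]
wrist_force: [0.2, 0.2, 0.1]
opening: 0.0
grasp_force: 0.0
time: 13.6
ee_pos: [547.1, -8.5, 475.4]
ee_rot: [1.737, 2.238, 0.498]
wrist_force: [0.4, -0.1, -0.1]
opening: -0.0
grasp_force: 0.0
[ -26.6    3.5 -371.3] [-0.51  0.13  0.54  1.95 -0.29  0.68  0.45]
[274.  96.] [258  75  24  44 198] [  43.    5. -309.]
[264. 216.] [253 190  23  51 979] [  -0.    5. -235.]
```

```bash
python3 -m handwheel '[[[0,0,0],[17,0,0],-1],[[0,0,0],[17,0,0],-1],[[0,0,0],[16,0,0],-1],[[0,0,0],[16,0,0],-1],[[0,0,0],[20,0,5],-1]]' | grep wrist
python3 -m handwheel '[[[0,0,0],[20,0,5],-1],[[0,0,0],[20,0,6],-1],[[0,0,0],[17,0,13],-1],[[0,0,0],[17,0,13],-1],[[0,0,0],[16,0,13],-1]]'| grep wrist
python3 -m handwheel '[[[0,0,0],[12,0,18],-1],[[0,0,0],[12,0,18],-1],[[0,0,0],[0,0,0],-1],[[0,0,0],[0,0,0],-1]]'
python3 - <<'E'
from h import *
p,R,s=pose();piv=np.array([689.4,55.9,137.5])
print((R.T@(p-piv)).round(1),s['joint_positions'].round(2))
W,w=look("wrist","w8.png");Q,t=look("side","s8.png")
a=np.zeros((480,800,3),np.uint8);a[:384,:512]=w;a[:480,512:]=cv2.resize(t[95:245,165:255],(288,480),interpolation=cv2.INTER_CUBIC)
cv2.imwrite("pics/m8.png",a)
E
```

```text
wrist_force: [0.6, -0.0, 0.3]
wrist_force: [1.2, -0.5, 0.8]
time: 15.05
ee_pos: [537.1, 191.8, 393.4]
ee_rot: [1.741, 2.232, 0.495]
wrist_force: [-0.1, -0.0, 0.2]
opening: 0.002
grasp_force: 0.0
[ 168.7    4.4 -280.5] [-0.79  0.27  0.43  1.99 -0.11  0.48 -0.06]
```

View pics/m8.png

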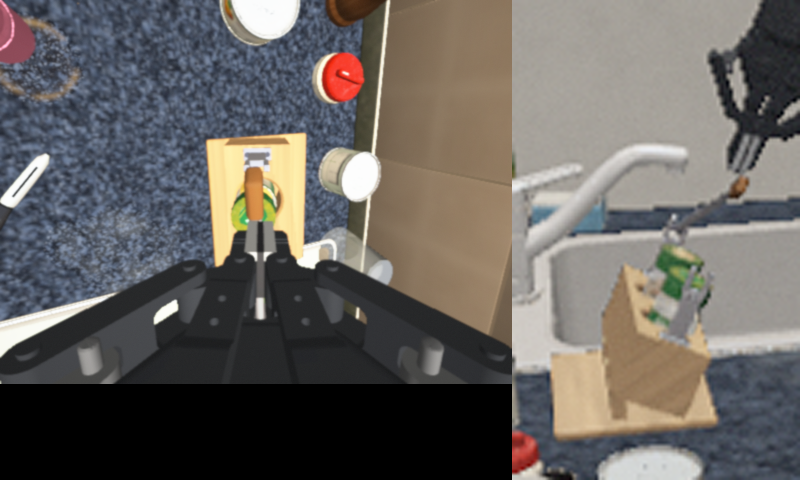

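The bar is swinging over as intended. The tab at (254,193) is just ahead of the fingertips and the fork is at (257,158). Continuing down.

```bash
python3 -m handwheel '[[[0,0,0],[12,0,18],-1],[[0,0,0],[12,0,18],-1],[[0,0,0],[12,0,19],-1],[[0,0,0],[4,0,14],-1],[[0,0,0],[2,0,14],-1]]' | grep wrist
python3 -m handwheel '[[[0,0,0],[0,0,8],-1],[[0,0,0],[0,0,0],-1]]'| grep wrist
python3 -m handwheel '[[[0,0,0],[0,0,4],-1],[[0,0,0],[0,0,0],-1]]'| grep wrist
python3 -m handwheel '[[[0,0,0],[0,0,3],-1],[[0,0,0],[0,0,0],-1]]'| grep wrist
python3 - <<'E'
from h import *
p,R,s=pose();piv=np.array([689.4,55.9,137.5])
print((R.T@(p-piv)).round(1),(R.T@s['wrist_force']).round(1))
E
```

```text
wrist_force: [0.5, 0.0, 1.1]
wrist_force: [-0.1, -0.6, -0.0]
wrist_force: [0.1, 0.7, 0.8]
wrist_force: [-0.0, -0.7, 0.6]
[ 212.1    5.2 -182.5] [-0.7  0.1 -0.6]
```

```bash
python3 -m handwheel '[[[0,0,0],[0,0,2],-1],[[0,0,0],[0,0,0],-1]]'| grep wrist
python3 -m handwheel '[[[0,0,0],[0,0,2],-1],[[0,0,0],[0,0,0],-1]]'| grep wrist
python3 -m handwheel '[[[0,0,0],[0,0,2],-1],[[0,0,0],[0,0,0],-1]]'| grep wrist
python3 - <<'E'
from h import *
p,R,s=pose();piv=np.array([689.4,55.9,137.5])
print((R.T@(p-piv)).round(1),(R.T@s['wrist_force']).round(1))
W,w=look("wrist","w9.png");Q,t=look("side","s9.png")
a=np.zeros((480,800,3),np.uint8);a[:384,:512]=w;a[:480,512:]=cv2.resize(t[95:245,165:255],(288,480),interpolation=cv2.INTER_CUBIC)
cv2.imwrite("pics/m9.png",a)
E
```

```text
wrist_force: [-6.3, -1.2, 8.7]
wrist_force: [-16.3, -5.5, 22.6]
wrist_force: [-25.7, -9.1, 35.5]
[ 212.2    5.4 -179.9] [ -2.4  -9.6 -43.7]
```

Firm stop at the closed height. Now I'll retreat and look.

```bash
python3 -m handwheel '[[[0,0,0],[0,0,-8],-1],[[0,0,0],[0,0,-20],-1],[[0,0,0],[0,0,-40],-1],[[0,0,0],[0,0,-40],-1],[[0,0,0],[0,0,-40],-1]]'| grep -E "time|wrist"
python3 -m handwheel '[[[0,0,0],[20,-30,-10],-1],[[0,0,0],[0,-30,0],-1],[[0,0,0],[0,0,0],-1],[[0,0,0],[0,0,0],-1]]'| grep -E "time|wrist"
python3 - <<'E'
from h import *
W,w=look("wrist","w10.png");Q,t=look("side","s10.png");T,u=look("top","t10.png")
a=np.zeros((600,800,3),np.uint8);a[:384,:512]=w;a[:480,512:]=cv2.resize(t[95:245,165:255],(288,480),interpolation=cv2.INTER_CUBIC)
a[384:,:500]=cv2.resize(u[90:176,240:439],(500,216),interpolation=cv2.INTER_CUBIC)
cv2.imwrite("pics/m10.png",a)
E
```

```text
time: 17.45
wrist_force: [-0.0, 1.0, 1.0]
time: 17.85
wrist_force: [0.7, 0.5, 0.2]
```

View pics/m10.png

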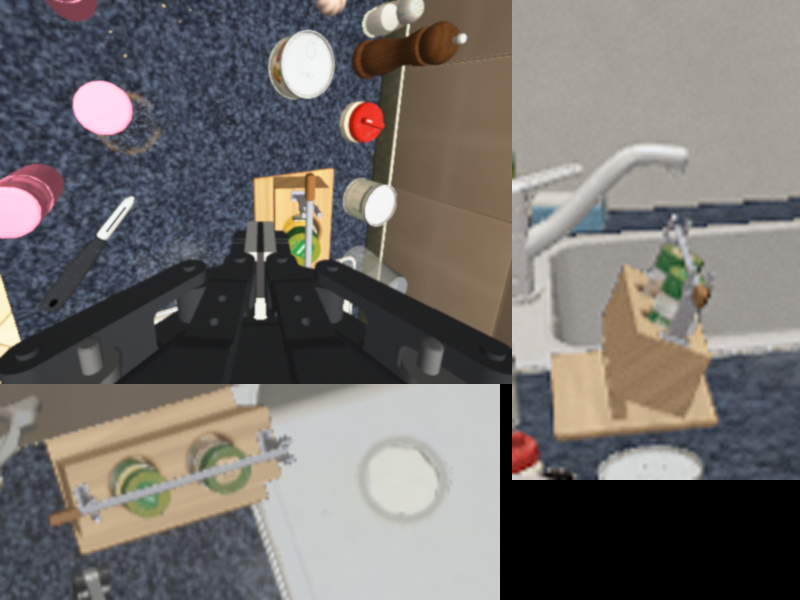

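The bar lies across both caps and in the fork, with the tab beyond the left bracket at (65,516) in the composite. The hand is clear, so I'm handing in.

```bash
python3 -c "
from rig import manip
print(manip.job_done())"
```

```text
the job is handed in; nothing more can be done
None
```

The loose jar is fully home in the left pocket, cap outwards, the bar is closed across both caps in its catch, and I handed the job in at about 18 s of robot time (no verdict was returned).

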